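Reject the centrifuge bucket with the loose carrier

ROBOT

A 7-joint arm with a two-finger parallel gripper is mounted at the origin on the work surface. World frame = base frame: x ahead of the robot, y to its left, z up, the work surface at z = 0. Lengths are in m, angles in rad, forces in N, time in s.
With the tool pointing down it reaches from about 0.425 to 0.925 m from the base axis. Payload 6.8 kg.
Tool frame: the origin (TCP) lies at the very end of the fingers, on their centre line; the grasp point (between the pads) lies 19 mm behind it (r.grip_depth is the distance from the TCP to the grasp point, in m); z points along the fingers, y is the direction in which the jaws open and shut (so a half turn about z gives the same grasp; the last joint's range is limited). The gripper opens to 85 mm and grips with 20 to 120 N. Pads are 22 mm wide; open, the fingers measure 114 mm over their backs; the gripper's body (76 mm by 85 mm) begins 54 mm behind the grasp point. The pads swing forward as they close: fully open they stand 13 mm farther back than shut.
Start: joints at [1.022, 0.477, 0.022, 1.555, -0.011, 1.109, -0.083], TCP at [0.288, -0.61, 0.21] pointing down, gripper open.
Joint ranges: [-2.96, 2.96], [-0.34, 2.1], [-1.41, 1.46], [0.24, 2.44], [-1.37, 4.51], [0.17, 1.92], [-2.96, 2.96]. Speed limits (rad/s): [2.39, 2.39, 3.14, 3.14, 3.14, 3.14, 3.14].

INTERFACE

Orientations are given as a rotation vector (axis times angle).
In Python, from bench import r, grab_frame gives the robot as it stands. The module is installed in compiled form; this text tells all that it offers.
- The arm moves only by the tool play_rows, never from a script. Its argument "increments" is a list of rows, each a list of 7 numbers: the shift along the tool's x, y, z in mm, then the turn, a rotation vector about the tool's x, y, z in rad, then the closure in counts, from 0 (fully open) to 255 (shut). In form: [[tx, ty, tz, rx, ry, rz, claw], ...]. A call has 1 to 5 rows; each row shifts and turns the pose as measured when the row begins, along the tool's axes as they then stand; what a row does not reach is not made up. A row lasts 1/10 s, in which the tool goes at most 50 mm and 8.59 degrees, less where a joint would pass 70% of its speed; a pose out of reach is approached as far as the arm can. A call is refused whole if a number of a shift passes 50 or a number of a turn 0.15, either way. A call with a gripper value outside its range is refused whole. The fingers move at their own pace and stop on an object; "force" is the grip in N (left out, the last holds). Time passes only in rows, so rows that do not move let the fingers close. It gives the time, the measured TCP pose, the force and the opening at its end, in the units of the state.
- r.get_obs(): the state, without advancing time (a new reading comes with each control period).
- grab_frame(name): name is "side" or "top" or "wrist"; returns a dict with "color" (420x560x3 uint8, blue, green, red), "depth" (420x560 float32, m along the optical axis (not along the pixel's ray), 0 where there is no reading), "K" (3x3 intrinsics, pixels), "T" (4x4, takes a point from camera to world coordinates). Camera axes: x right, y up, looking along -z (the intrinsics and any distortion apply to the point x, -y, -z); pixel columns grow to the right and rows downward; lengths in m; the calibration is good to about 2 mm. The wrist camera is an equidistant fisheye: a pixel r from the principal point sees the ray r / f radians off the axis. A picture is of the moment at which its call begins.
- r.hand_in(): hands the job in, once; it reports no verdict.
The state is a dict: "clock": time; "joints": joint angles; "qvel": joint speeds; "tau": joint torques, N m; "tcp_pos": TCP position; "orientation": TCP orientation; "contact_force": force on the tool from outside, world axes, zero at the start; "moment": the same for the moment, N m; "grip_width": finger opening in m.
Only numpy, scipy, OpenCV 4.12 (cv2) and the standard library are available. Lean on these libraries where they do the work, as an engineer would, in place of code of your own. Each camera call takes 0.05 s, during which the arm holds its last target.

TASK

Before the spin, check the four closed buckets hanging in the centrifuge rotor: push on their lid knobs to swing them on their trunnions, well over (some 30 degrees), one after another, until you find the one whose tube carrier shifts inside; let each back slowly and a shifted carrier leaves its bucket hanging crooked. Lift that bucket out by its knob and set it down gently, upright, in the red reject tray. Leave the sound buckets hanging in their places and the other things on the bench where they stand.

Things in the scene. Friction and masses are not known exactly. Their poses are not given: they have to be found in the camera images.
- rotor: Swing-out centrifuge rotor on a low round stand, aluminium, 240 mm across, fixed. Origin on the bench under the hub's axis, z up. Four square steel buckets hang in it 100 mm from the axis along the rotor's +x (place 1), +y (2), -x (3), -y (4), by two trunnion pins each, in open-topped slots 10 mm deep. Pin axis 105 mm above the bench. Hub: 72 mm across, top 119 mm above the bench.
- bucket_1_knob (a point): Bucket 1, closed, opaque, 60 x 60 mm, 116 mm tall, at place 1. The point: centre of the black square knob (26 x 26, 30 mm tall) on the blue lid (62 x 62), 35 mm above the trunnion axis, 101 mm above the bucket's underside. Axes: z up the bucket, y along its trunnions (they reach 46 mm either side), x outward from the hub. Swings freely towards and away from the hub; lifts straight up out of its slots.
- bucket_2_knob (a point): Bucket 2, at place 2, same as bucket 1. All weigh 0.55 to 0.75 kg and hold a tube carrier of equal weight. In one bucket, any of the four, the carrier has 10 mm play all round: when the bucket is tipped past about 22 degrees it slides across and the push gets lighter; let back slowly and settled (1 s), this bucket stays cocked about 8 degrees the way it was tipped. A sound one comes back to within 2 degrees of plumb.
- bucket_3_knob (a point): Bucket 3, at place 3, same as bucket 1. Pushing any bucket's knob near its top, towards or away from the hub, tips it: 30 degrees takes 2 to 4 N and about 25 mm of travel at 38 mm above the trunnion axis. The lid's upper face is 20 mm above that axis; tipped 33 degrees, its edge on the pushed side rises to 34 mm above it.
- bucket_4_knob (a point): Bucket 4, at place 4, same as bucket 1.
- place_1 (a point): Point fixed on the rotor where the centre of bucket 1's knob lies when it hangs plumb in place 1, 140 mm above the bench. Axes as the rotor's.
- place_2 (a point): Point fixed on the rotor where the centre of bucket 2's knob lies when it hangs plumb in place 2, 140 mm above the bench. Axes as the rotor's.
- place_3 (a point): Point fixed on the rotor where the centre of bucket 3's knob lies when it hangs plumb in place 3, 140 mm above the bench. Axes as the rotor's.
- place_4 (a point): Point fixed on the rotor where the centre of bucket 4's knob lies when it hangs plumb in place 4, 140 mm above the bench. Axes as the rotor's.
- tray_mid (a point): Middle of the inner floor of the red reject tray: a shallow open tray, 160 x 160 mm outside, 150 x 150 mm inside, walls 22 mm high, floor 5 mm thick, fixed to the bench; left or right of the rotor. Axes along its sides, z up.
- tip_box: Closed pipette-tip box, blue with a white lid, 124 x 86 x 67 mm. Origin at the middle of its underside. Bystander.
- tube_rack: Grey rack, 74 x 140 mm, with six capped clear tubes (red caps), 111 mm high. Origin at the middle of its underside. Bystander.
- reagent_bottle: Amber bottle with a blue cap, 68 mm diameter, 150 mm tall. Origin at the middle of its underside. Bystander.

How it is judged:
On the way:
1. the bucket with the loose carrier is swung at least 23 degrees on its trunnions, while it hangs in the rotor (((distance between carrier_4 and bucket_1_knob below 0.12 m and angle between bucket_1_knob's own z axis and vertical above 0.4 rad and distance between bucket_1_knob and place_1 below 0.045 m) or (distance between carrier_4 and bucket_2_knob below 0.12 m and angle between bucket_2_knob's own z axis and vertical above 0.4 rad and distance between bucket_2_knob and place_2 below 0.045 m) or (distance between carrier_4 and bucket_3_knob below 0.12 m and angle between bucket_3_knob's own z axis and vertical above 0.4 rad and distance between bucket_3_knob and place_3 below 0.045 m) or (distance between carrier_4 and bucket_4_knob below 0.12 m and angle between bucket_4_knob's own z axis and vertical above 0.4 rad and distance between bucket_4_knob and place_4 below 0.045 m))), for 0.1 s.
At the end, for the whole second after the job is handed in: The bucket with the loose carrier stands on the floor of the red tray, upright within 7 degrees, its knob's centre within 50 mm of the tray's middle along either side, at rest; the other three hang still in their own places in the rotor, each knob within 15 mm of its place (((distance between carrier_4 and bucket_1_knob below 0.12 m and x of bucket_1_knob in the frame of tray_mid between -0.05 and 0.05 m and y of bucket_1_knob in the frame of tray_mid between -0.05 and 0.05 m and z of bucket_1_knob in the frame of tray_mid below 0.106 m and angle between bucket_1_knob's own z axis and vertical below 0.12 rad and linear speed of bucket_1 below 0.03 m/s and distance between bucket_2_knob and place_2 below 0.015 m and linear speed of each of bucket_2, bucket_3, bucket_4 below 0.05 m/s and distance between bucket_3_knob and place_3 below 0.015 m and distance between bucket_4_knob and place_4 below 0.015 m) or (distance between carrier_4 and bucket_2_knob below 0.12 m and x of bucket_2_knob in the frame of tray_mid between -0.05 and 0.05 m and y of bucket_2_knob in the frame of tray_mid between -0.05 and 0.05 m and z of bucket_2_knob in the frame of tray_mid below 0.106 m and angle between bucket_2_knob's own z axis and vertical below 0.12 rad and linear speed of bucket_2 below 0.03 m/s and distance between bucket_1_knob and place_1 below 0.015 m and linear speed of each of bucket_1, bucket_3, bucket_4 below 0.05 m/s and distance between bucket_3_knob and place_3 below 0.015 m and distance between bucket_4_knob and place_4 below 0.015 m) or (distance between carrier_4 and bucket_3_knob below 0.12 m and x of bucket_3_knob in the frame of tray_mid between -0.05 and 0.05 m and y of bucket_3_knob in the frame of tray_mid between -0.05 and 0.05 m and z of bucket_3_knob in the frame of tray_mid below 0.106 m and angle between bucket_3_knob's own z axis and vertical below 0.12 rad and linear speed of bucket_3 below 0.03 m/s and distance between bucket_1_knob and place_1 below 0.015 m and linear speed of each of bucket_1, bucket_2, bucket_4 below 0.05 m/s and distance between bucket_2_knob and place_2 below 0.015 m and distance between bucket_4_knob and place_4 below 0.015 m) or (distance between carrier_4 and bucket_4_knob below 0.12 m and x of bucket_4_knob in the frame of tray_mid between -0.05 and 0.05 m and y of bucket_4_knob in the frame of tray_mid between -0.05 and 0.05 m and z of bucket_4_knob in the frame of tray_mid below 0.106 m and angle between bucket_4_knob's own z axis and vertical below 0.12 rad and linear speed of bucket_4 below 0.03 m/s and distance between bucket_1_knob and place_1 below 0.015 m and linear speed of each of bucket_1, bucket_2, bucket_3 below 0.05 m/s and distance between bucket_2_knob and place_2 below 0.015 m and distance between bucket_3_knob and place_3 below 0.015 m))); the robot touches nothing.
It fails at once if a bucket is dropped or slammed into the tray (over 120 N, a fall of several cm) (contact force between any of bucket_1, bucket_2, bucket_3, bucket_4 and tray above 120 N).
It fails at once if the tip box, the tube rack or the bottle is moved by more than 20 mm (distance of any of tip_box, tube_rack, reagent_bottle from where it was at the start of the episode above 0.02 m).
It also fails if it takes over 72 s, if anything falls off the work surface, if the arm or the gripper's body presses on something with over 40 N, if the wrist force passes 120 N, or if a joint passes its speed limit or range.

## Working session

There is one attempt and no reset: what is moved stays moved. The work goes in short steps, Python scripts to look and compute and a tool call to move; the robot and the scene stay as the last step left them, time stands still between calls to the robot, and variables do not carry over. Pictures are saved under pics/ and viewed, and the job is handed in when it is done.

Besides the shell and the picture viewer there is one more tool, called after "Request:" as a command line: name --pt "numbers of a row" for each row, then --argument value for the rest. play_rows: Moves the arm, as the interface text tells. Its arguments: {"type":"object","properties":{"increments":{"type":"array","items":{"type":"array","items":{"type":"number"}}},"force":{"type":"number"}},"required":["increments"]}

```bash
mkdir -p pics; cat > h.py <<'E'
import numpy as np, cv2
from bench import r, grab_frame
from scipy.spatial.transform import Rotation as R
def snap(name,fn):
    f=grab_frame(name); cv2.imwrite('pics/'+fn,f['color']); np.savez('pics/'+fn+'.npz',**f); return f
def load(fn): return dict(np.load('pics/'+fn+'.npz'))
def ray(f,u,v):
    K=f['K'];d=np.array([(u-K[0,2])/K[0,0],-(v-K[1,2])/K[1,1],-1.]);T=f['T']
    return T[:3,3],T[:3,:3]@d
def onz(f,u,v,z):
    o,d=ray(f,u,v); return o+d*(z-o[2])/d[2]
def cloud(f):
    h,w=f['depth'].shape;u,v=np.meshgrid(np.arange(w),np.arange(h));K=f['K'];D=f['depth']
    P=np.stack([(u-K[0,2])/K[0,0]*D,-(v-K[1,2])/K[1,1]*D,-D],-1)
    return P@f['T'][:3,:3].T+f['T'][:3,3]
E
python3 - <<'E'
from h import *
print(r.get_obs())
for n in ['side','top','wrist']:
    f=snap(n,n+'0.png'); print(n,f['K'],f['T'])
E
```

```text
{'clock': 0.0, 'joints': array([ 1.02189741,  0.47777711,  0.02233821,  1.55647026, -0.01149736,
        1.10932417, -0.08311513]), 'qvel': array([-0.00042439,  0.00066409,  0.00090626, -0.00053306,  0.0019693 ,
       -0.0003282 , -0.00034126]), 'tau': array([ 3.84153727e-04, -5.96448326e+01,  1.60788137e+00, -2.81192493e+01,
        1.22599269e-02,  9.47239052e-03,  1.15794819e-05]), 'tcp_pos': array([ 0.28770283, -0.60989917,  0.20923322]), 'orientation': array([-3.06386741e+00, -6.86439641e-01,  8.46487853e-04]), 'contact_force': array([ 0.51879354, -0.1242405 ,  0.37831539]), 'moment': array([0.0297429 , 0.00763851, 0.00347133]), 'grip_width': 0.0854146597864049}
side [[433.69700752   0.         279.26795447]
 [  0.         433.69700752 213.06597929]
 [  0.           0.           1.        ]] [[-9.99864145e-01  7.11993615e-04 -1.64676616e-02  5.83856045e-01]
 [-1.17880393e-02 -7.29194480e-01  6.84204979e-01  6.34832226e-01]
 [-1.15209783e-02  6.84306148e-01  7.29103808e-01  8.00912126e-01]
 [ 0.00000000e+00  0.00000000e+00  0.00000000e+00  1.00000000e+00]]
top [[437.25462341   0.         277.89163926]
 [  0.         437.25462341 212.31766439]
 [  0.           0.           1.        ]] [[-0.01666594  0.98885733 -0.14793046  0.43375461]
 [-0.99983847 -0.01747784 -0.0041901  -0.00679544]
 [-0.00672892  0.14783673  0.98898889  1.1536854 ]
 [ 0.          0.          0.          1.        ]]
wrist [[325.1922621    0.         281.49085608]
 [  0.         325.1922621  211.6284599 ]
 [  0.           0.           1.        ]] [[ 0.42723997  0.85600566  0.29106756  0.36189253]
 [-0.90413729  0.40497002  0.13614351 -0.57488911]
 [-0.00133402 -0.32133098  0.94696601  0.37316807]
 [ 0.          0.          0.          1.        ]]
```

View pics/top0.png

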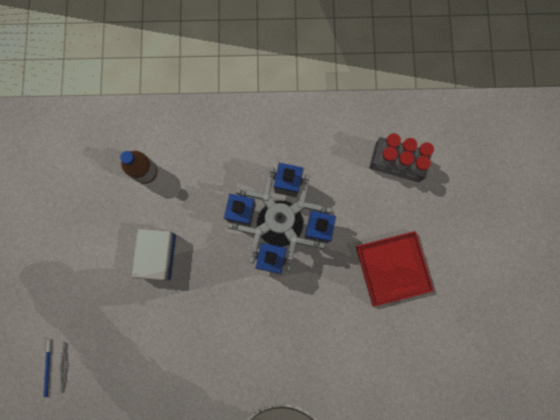

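View pics/side0.png

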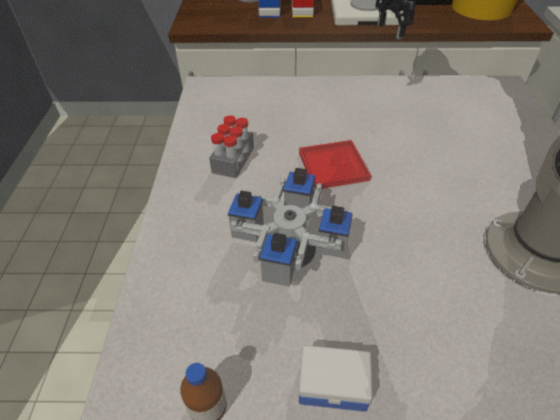

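The top view shows the rotor hub near (280,218). The knobs are at about (289,176), (238,208), (271,257) and (322,226), and the tray is at about (395,268), on the robot's right. Next I'll measure these.

```bash
python3 - <<'E'
from h import *
f=load('top0.png'); im=f['color']; C=cloud(f)
b,g,rr=[im[...,i].astype(int) for i in range(3)]
blue=((b>80)&(b>rr*2)&(b>g*1.5)).astype(np.uint8)
n,l,s,c=cv2.connectedComponentsWithStats(blue)
for i in range(1,n):
    if s[i,4]>60:print('blue',s[i],c[i])
# lids: hull of blue, minAreaRect at z=.125
pts=[]
for i in range(1,n):
    if 200<c[i][0]<350 and 150<c[i][1]<290 and s[i,4]>200:
        m=(l==i).astype(np.uint8); cs=max(cv2.findContours(m,0,2)[0],key=cv2.contourArea)
        hull=cv2.convexHull(cs)[:,0]
        W=np.array([onz(f,u,v,.125)[:2] for u,v in hull],np.float32)
        rc=cv2.minAreaRect(W)
        hm=cv2.fillPoly(np.zeros_like(m),[hull],1)
        k=(hm>0)&(im.max(2)<45)
        mz=C[k]; top=mz[mz[:,2]>.145]
        print('lid',rc,'knob top', top.mean(0) if len(top) else None,len(top),(top.max(0),top.min(0)) if len(top) else None)
# tray
red=((rr>90)&(rr>2*g)&(rr>2*b)).astype(np.uint8)
cs=max(cv2.findContours(red,0,2)[0],key=cv2.contourArea)[:,0]
W=np.array([onz(f,u,v,.022)[:2] for u,v in cs],np.float32)
print('tray',cv2.minAreaRect(W))
# hub
m=(abs(C[...,2]-.119)<.006); vv,uu=np.nonzero(m)
P=C[m]; sel=(np.hypot(*(P[:,:2]-np.array([.43,-.01])).T)<.3)
P=P[sel]; print(len(P))
E
python3 - <<'E'
import sys; sys.path.insert(0,'.')
import os; os.chdir('.')
from h import *
f=load('top0.png');cv2.imwrite('pics/c0.png',cv2.resize(f['color'][150:320,190:450],None,fx=3,fy=3,interpolation=2))
E
```

```text
blue [121 152  12  11 108] [126.43518519 156.94444444]
blue [275 164  27  27 370] [286.81621622 177.21351351]
blue [225 195  29  28 385] [237.89090909 207.97402597]
blue [306 211  29  29 408] [318.60294118 224.97058824]
blue [257 243  29  30 418] [269.27751196 256.66267943]
blue [ 44 353   5  43  97] [ 46.28865979 374.21649485]
lid ((0.6736493706703186, -0.027649305760860443), (0.060015588998794556, 0.058430835604667664), 77.32251739501953) knob top [ 0.66747809 -0.02827     0.17332242] 100 (array([ 0.68656388, -0.00679544,  1.1536854 ]), array([ 0.43375461, -0.03963862,  0.14611705]))
lid ((0.5998917818069458, 0.09049664437770844), (0.058393340557813644, 0.060517098754644394), 76.41326904296875) knob top [0.59818069 0.09045133 0.15311809] 102 (array([0.61163242, 0.10163774, 0.15724804]), array([0.58606252, 0.0781833 , 0.14675236]))
lid ((0.5550444722175598, -0.10199464857578278), (0.05954219028353691, 0.06000455096364021), 77.47307586669922) knob top [ 0.55199671 -0.10157829  0.16242838] 110 (array([ 0.56618653, -0.00679544,  1.1536854 ]), array([ 0.43375461, -0.11556078,  0.14923894]))
lid ((0.48103904724121094, 0.017119498923420906), (0.05995281785726547, 0.06039305776357651), 75.49520111083984) knob top [0.47953599 0.01629869 0.1530924 ] 103 (array([0.49244576, 0.02860139, 0.15831974]), array([0.4670691 , 0.00340727, 0.1490042 ]))
tray ((0.45330819487571716, -0.29817917943000793), (0.1576414406299591, 0.15999071300029755), 12.978236198425293)
1924
```

```bash
python3 - <<'E'
from h import *
f=load('side0.png');cv2.imwrite('pics/s0.png',cv2.resize(f['color'][120:300,190:390],None,fx=3,fy=3,interpolation=2))
E
```

```text
(no output)
```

View pics/c0.png

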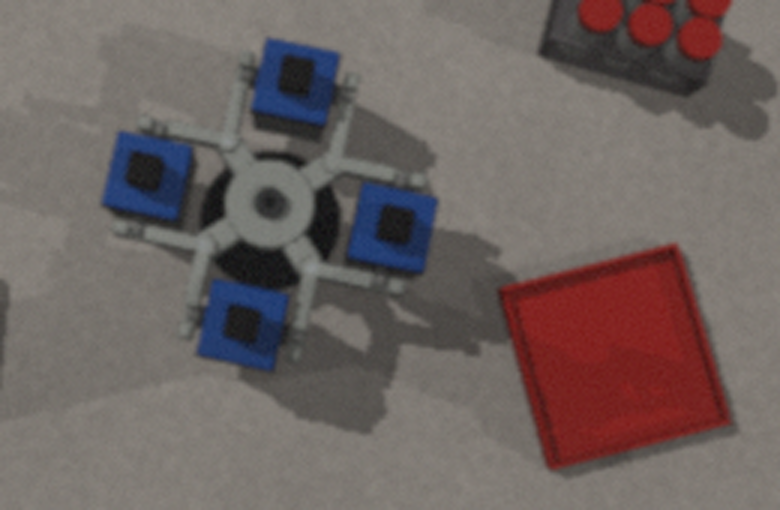

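View pics/s0.png

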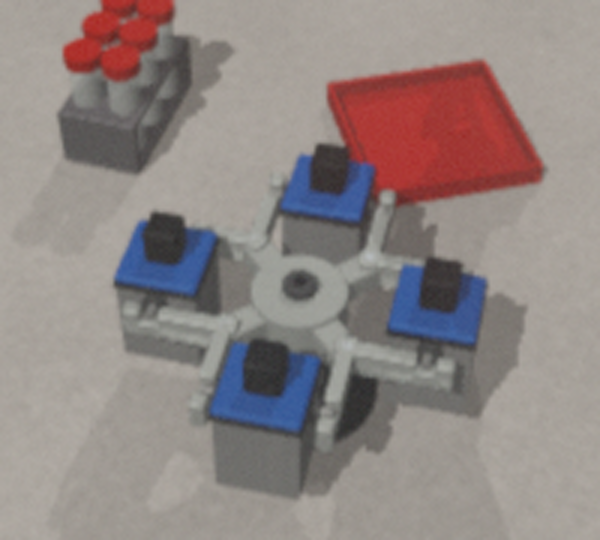

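```bash
cat >> h.py <<'E'
c=np.array([.5775,-.0055]); a=np.deg2rad(-13)
e1=np.array([np.cos(a),np.sin(a)]); e2=np.array([-e1[1],e1[0]])
KN={'A':c+.1*e1,'B':c+.1*e2,'C':c-.1*e1,'D':c-.1*e2}
RAD={'A':e1,'B':e2,'C':-e1,'D':-e2}
def delta(pos,ydir=None):
    o=r.get_obs(); M=R.from_rotvec(o['orientation']).as_matrix()
    p=o['tcp_pos']; print('t %.2f'%o['clock'],'tcp',p.round(4),'F',np.round(o['contact_force'],2),'w',round(o['grip_width'],4))
    print('toolx',M[:,0].round(3),'tooly',M[:,1].round(3),'toolz',M[:,2].round(3))
    print('delta tool mm',(M.T@(np.array(pos)-p)*1000).round(1),'dist',np.linalg.norm(np.array(pos)-p).round(3))
    if ydir is not None:
        for s in (1,-1):
            y=np.array([*ydir,0])*s; z=np.array([0,0,-1.]); x=np.cross(y,z)
            N=np.stack([x,y,z],1); print('rot tool',R.from_matrix(M.T@N).as_rotvec().round(3),'| shift in new frame',(N.T@(np.array(pos)-p)*1000).round(1))
E
python3 - <<'E'
from h import *
print(KN)
delta([*KN['D'],.2],RAD['D'])
E
```

```text
{'A': array([ 0.67493701, -0.02799511]), 'B': array([0.59999511, 0.09193701]), 'C': array([0.48006299, 0.01699511]), 'D': array([ 0.55500489, -0.10293701])}
t 0.15 tcp [ 0.2878 -0.6101  0.2094] F [ 1.05 -0.11  0.07] w 0.0852
toolx [ 0.904  0.427 -0.   ] tooly [ 0.427 -0.904 -0.001] toolz [-0.001  0.001 -1.   ]
delta tool mm [ 458.  -344.6    9.9] dist 0.573
rot tool [-0.001  0.001  0.668] | shift in new frame [ 146.3 -554.2    9.4]
rot tool [-1.000e-03 -2.000e-03 -2.474e+00] | shift in new frame [-146.3  554.2    9.4]
```

Request:
play_rows --pt "35 -27 0 0 0 0 0" --pt "38 -29 0 0 0 0 0" --pt "38 -29 0 0 0 0 0" --pt "38 -29 0 0 0 0 0" --pt "38 -29 0 0 0 0 0"

```text
clock: 0.65
tcp_pos: [0.3927, -0.4018, 0.2066]
orientation: [-3.071, -0.663, 0.009]
contact_force: [1.4, -0.4, 0.8]
grip_width: 0.0854
```

Request:
play_rows --pt "38 -29 0 0 0 0.0 0" --pt "38 -29 0 0 0 0.0 0" --pt "38 -29 0 0 0 0 0" --pt "38 -29 0 0 0 0 0" --pt "30 -20 0 0 0 0 0"

```text
clock: 1.15
tcp_pos: [0.5051, -0.1919, 0.2056]
orientation: [-3.07, -0.666, 0.009]
contact_force: [-0.4, 0.6, -0.8]
grip_width: 0.0856
```

Request:
play_rows --pt "0 0 0 0 0 0.13 0" --pt "0 0 0 0 0 0.13 0" --pt "0 0 0 0 0 0.13 0" --pt "0 0 0 0 0 0.13 0" --pt "0 0 0 0 0 0.13 0"

```text
clock: 1.65
tcp_pos: [0.5082, -0.1821, 0.2046]
orientation: [-3.118, 0.362, 0.01]
contact_force: [0.4, 0.3, -0.4]
grip_width: 0.0854
```

```bash
python3 - <<'E'
from h import *
delta([*KN['D'],.2],RAD['D']); print(r.get_obs()['joints'].round(2))
E
```

```text
t 1.65 tcp [ 0.5082 -0.1821  0.2046] F [ 0.35  0.29 -0.43] w 0.0854
toolx [ 0.973 -0.229 -0.007] tooly [-0.229 -0.973 -0.002] toolz [-0.006  0.003 -1.   ]
delta tool mm [ 27.4 -87.8   4.6] dist 0.092
rot tool [-0.002  0.007 -0.005] | shift in new frame [ 27.8 -87.7   4.6]
rot tool [1.000e-02 3.000e-03 3.137e+00] | shift in new frame [-27.8  87.7   4.6]
[ 0.3   0.27 -0.08  1.88  0.02  1.   -1.6 ]
```

Request:
play_rows --pt "10 -32 0 0 0.005 0 0" --pt "10 -32 0 0 0 0 0" --pt "6 -20 0 0 0 0 0" --pt "3 -8 10 0 0 0 0" --pt "0 0 10 0 0 0 0"

```text
clock: 2.15
tcp_pos: [0.5588, -0.0982, 0.1836]
orientation: [-3.118, 0.374, 0.001]
contact_force: [0.6, -0.6, -0.1]
grip_width: 0.0854
```

```bash
python3 - <<'E'
from h import *
delta([*KN['D'],.130],RAD['D'])
snap('wrist','w1.png'); snap('side','s1.png'); snap('top','t1.png')
E
```

```text
t 2.15 tcp [ 0.5588 -0.0982  0.1836] F [ 0.6  -0.61 -0.13] w 0.0854
toolx [ 0.972 -0.237 -0.001] tooly [-0.237 -0.972 -0.001] toolz [-0.001  0.001 -1.   ]
delta tool mm [-2.5  5.6 53.6] dist 0.054
rot tool [-0.001  0.001 -0.012] | shift in new frame [-2.6  5.5 53.6]
rot tool [1.000e-03 1.000e-03 3.129e+00] | shift in new frame [ 2.6 -5.5 53.6]
```

View pics/w1.png

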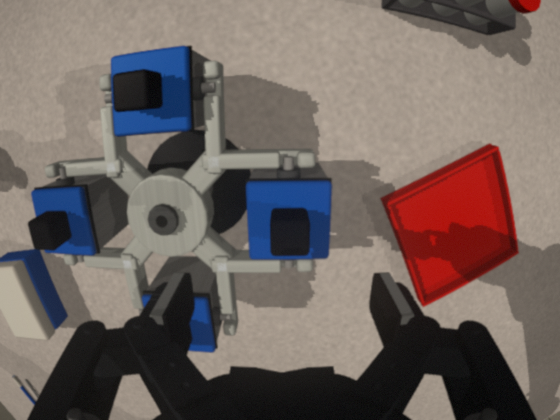

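View pics/s1.png

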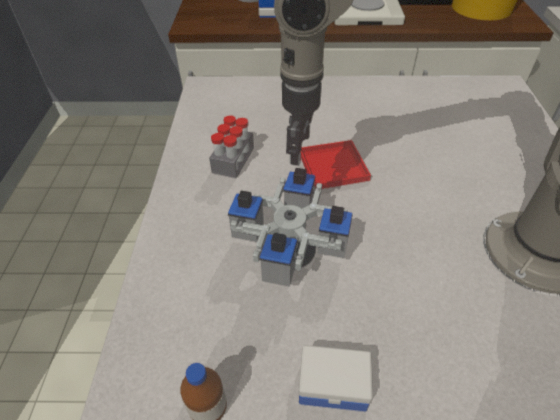

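The wrist view shows the fingers at columns ~180 and ~385 on either side of D's knob (290,230). I'll get the real height of the open fingertips from the wrist depth.

```bash
cat >> h.py <<'E'
def wcloud(f):
    h,w=f['depth'].shape;u,v=np.meshgrid(np.arange(w),np.arange(h));K=f['K'];D=f['depth']
    x=(u-K[0,2])/K[0,0];y=(v-K[1,2])/K[1,1];t=np.hypot(x,y)+1e-9
    s=np.tan(t)/t
    P=np.stack([x*s*D,-y*s*D,-D],-1)
    return P@f['T'][:3,:3].T+f['T'][:3,3]
E
python3 - <<'E'
from h import *
f=load('w1.png'); C=wcloud(f); o=r.get_obs(); M=R.from_rotvec(o['orientation']).as_matrix()
L=(C-o['tcp_pos'])@M*1000
for nm,(u0,u1) in {'L':(140,200),'R':(365,430)}.items():
    s=L[270:345,u0:u1].reshape(-1,3); d=f['depth'][270:345,u0:u1].ravel()
    s=s[(d>0)&(abs(s[:,0])<25)&(s[:,2]<30)&(abs(s[:,1])>20)]
    i=np.argsort(-s[:,2])[:40]; print(nm,len(s),s[i].mean(0).round(1),s[:,1].min().round(1),s[:,1].max().round(1), np.percentile(s[:,2],[90,98,100]).round(1))
# lid/knob
k=C[200:270,250:330].reshape(-1,3); k=k[(k[:,2]>.145)&(k[:,2]<.165)]; print('knob',k.mean(0).round(4),k.min(0).round(3),k.max(0).round(3))
E
```

```text
L 3028 [  1.1 -45.1 -36. ] -59.3 -34.0 [-43.4 -37.6 -34.3]
R 3198 [  0.5  40.4 -35.8] 28.4 54.4 [-43.7 -37.6 -34.6]
knob [ 0.5574 -0.1034  0.1541] [ 0.541 -0.118  0.145] [ 0.57  -0.088  0.157]
```

```bash
python3 - <<'E'
from h import *
f=load('w1.png'); C=wcloud(f); o=r.get_obs(); M=R.from_rotvec(o['orientation']).as_matrix()
L=(C-o['tcp_pos'])@M*1000
for v in range(268,330,6):
    print(v,[tuple(L[v,u].round(0).astype(int)) for u in range(368,412,6)])
E
```

```text
268 [(np.int64(-107), np.int64(105), np.int64(182)), (np.int64(-108), np.int64(113), np.int64(183)), (np.int64(-108), np.int64(121), np.int64(184)), (np.int64(-108), np.int64(129), np.int64(183)), (np.int64(-109), np.int64(138), np.int64(184)), (np.int64(-109), np.int64(146), np.int64(183)), (np.int64(-109), np.int64(154), np.int64(183)), (np.int64(-98), np.int64(153), np.int64(162))]
274 [(np.int64(-116), np.int64(106), np.int64(184)), (np.int64(9), np.int64(40), np.int64(-37)), (np.int64(12), np.int64(42), np.int64(-41)), (np.int64(12), np.int64(45), np.int64(-41)), (np.int64(-117), np.int64(139), np.int64(183)), (np.int64(-118), np.int64(147), np.int64(184)), (np.int64(-118), np.int64(156), np.int64(183)), (np.int64(-112), np.int64(159), np.int64(172))]
280 [(np.int64(-125), np.int64(107), np.int64(183)), (np.int64(7), np.int64(40), np.int64(-38)), (np.int64(11), np.int64(41), np.int64(-45)), (np.int64(11), np.int64(43), np.int64(-46)), (np.int64(11), np.int64(46), np.int64(-46)), (np.int64(-126), np.int64(148), np.int64(182)), (np.int64(-128), np.int64(157), np.int64(184)), (np.i
[... 2268 characters left out ...]
7), np.int64(185)), (np.int64(-10), np.int64(40), np.int64(-48)), (np.int64(-5), np.int64(40), np.int64(-55)), (np.int64(1), np.int64(40), np.int64(-62)), (np.int64(5), np.int64(41), np.int64(-68)), (np.int64(9), np.int64(41), np.int64(-73)), (np.int64(8), np.int64(44), np.int64(-72)), (np.int64(12), np.int64(43), np.int64(-77))]
328 [(np.int64(-205), np.int64(119), np.int64(185)), (np.int64(-205), np.int64(127), np.int64(184)), (np.int64(-7), np.int64(41), np.int64(-56)), (np.int64(-2), np.int64(41), np.int64(-63)), (np.int64(4), np.int64(40), np.int64(-70)), (np.int64(5), np.int64(42), np.int64(-72)), (np.int64(12), np.int64(40), np.int64(-81)), (np.int64(12), np.int64(42), np.int64(-81))]
```

```bash
python3 - <<'E'
from h import *
f=load('s1.png'); o=r.get_obs(); M=R.from_rotvec(o['orientation']).as_matrix()
def proj(P):
    p=f['T'][:3,:3].T@(P-f['T'][:3,3]); K=f['K']; return K[0,0]*p[0]/-p[2]+K[0,2], -K[1,1]*p[1]/-p[2]+K[1,2]
for y in (-43,43):
    for z in (0,-13,-33): print(y,z,proj(o['tcp_pos']+M@np.array([0,y,z])/1000))
cv2.imwrite('pics/s1c.png',cv2.resize(f['color'][80:220,230:370],None,fx=4,fy=4,interpolation=2))
E
```

```text
-43 0 (np.float64(294.15368782561114), np.float64(174.127704570965))
-43 -13 (np.float64(294.2148409813513), np.float64(169.5073720676866))
-43 -33 (np.float64(294.31143501409787), np.float64(162.20935868276229))
43 0 (np.float64(302.84907598956255), np.float64(149.4716238961754))
43 -13 (np.float64(302.99141582227173), np.float64(144.8807270796794))
43 -33 (np.float64(303.2159010766892), np.float64(137.64038809486695))
```

View pics/s1c.png

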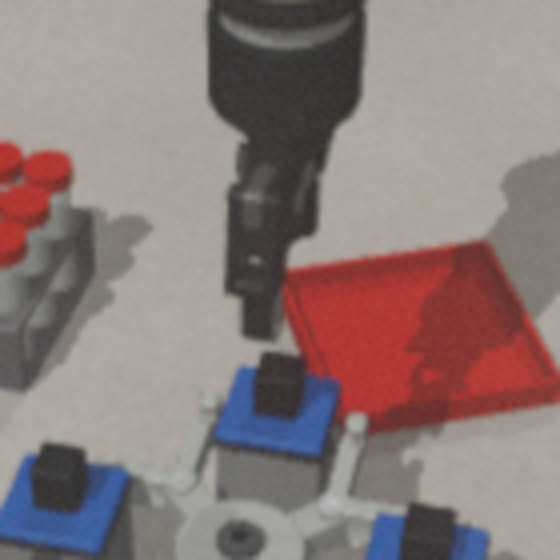

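Both views put the open tips about 30 mm above the TCP. I'll half close the gripper and measure again.

Request:
play_rows --pt "-3 6 0 0 0 -0.012 80" --pt "0 0 0 0 0 0 80" --pt "0 0 0 0 0 0 80" --pt "0 0 0 0 0 0 80"

```text
clock: 2.7
tcp_pos: [0.5509, -0.1105, 0.1837]
orientation: [3.118, -0.369, -0.006]
contact_force: [-0.2, -0.2, 0.9]
grip_width: 0.0586
```

```bash
python3 - <<'E'
from h import *
snap('wrist','w2.png'); f=snap('side','s2.png'); 
delta([*KN['D'],.130],RAD['D'])
o=r.get_obs(); M=R.from_rotvec(o['orientation']).as_matrix()
def proj(P):
    p=f['T'][:3,:3].T@(P-f['T'][:3,3]); K=f['K']; return np.round([K[0,0]*p[0]/-p[2]+K[0,2], -K[1,1]*p[1]/-p[2]+K[1,2]],1)
w=o['grip_width']*500
for y in (-w,-w-14):
    for z in (0,-10,-20,-30): print(y,z,proj(o['tcp_pos']+M@np.array([0,y,z])/1000))
a=cv2.resize(f['color'][80:220,230:370],None,fx=4,fy=4,interpolation=2)
b=cv2.imread('pics/w2.png')[200:400,100:480]
cv2.imwrite('pics/s2c.png',a);cv2.imwrite('pics/w2c.png',b)
f=load('w2.png');L=(wcloud(f)-o['tcp_pos'])@M*1000
s=L.reshape(-1,3); s=s[(f['depth'].ravel()>0)&(abs(s[:,0])<20)&(abs(s[:,1])<60)&(s[:,2]<10)]
for nm,q in (('neg',s[s[:,1]<0]),('pos',s[s[:,1]>0])):
    print(nm,len(q),q[np.argsort(-q[:,2])[:25]].mean(0).round(1))
E
```

```text
t 2.80 tcp [ 0.5511 -0.1101  0.1837] F [-0.11  0.89 -0.64] w 0.0586
toolx [ 0.972 -0.233 -0.003] tooly [-0.233 -0.973  0.002] toolz [-0.004 -0.001 -1.   ]
delta tool mm [ 2.3 -8.  53.6] dist 0.054
rot tool [ 0.002  0.003 -0.008] | shift in new frame [ 2.2 -7.9 53.7]
rot tool [ 5.000e-03 -3.000e-03  3.133e+00] | shift in new frame [-2.2  7.9 53.7]
-29.292927432671956 0 [298.4 166.9]
-29.292927432671956 -10 [298.5 163.4]
-29.292927432671956 -20 [298.6 159.8]
-29.292927432671956 -30 [298.6 156.1]
-43.29292743267196 0 [297.  171.1]
-43.29292743267196 -10 [297.1 167.6]
-43.29292743267196 -20 [297.1 164. ]
-43.29292743267196 -30 [297.2 160.3]
neg 17102 [ -0.6 -28.7 -27. ]
pos 16878 [ -1.2  30.  -27. ]
```

View pics/s2c.png

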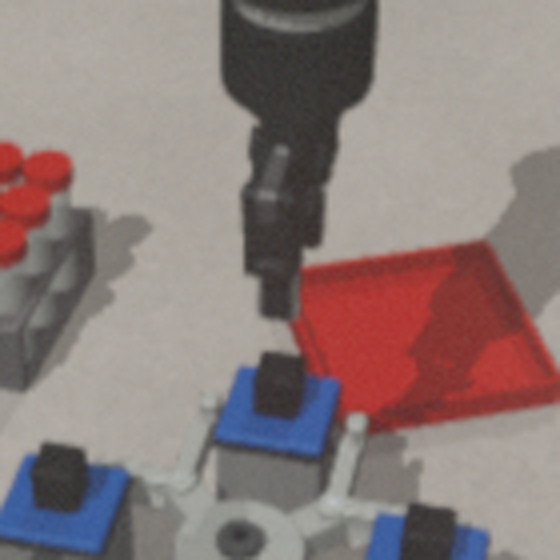

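View pics/w2.png

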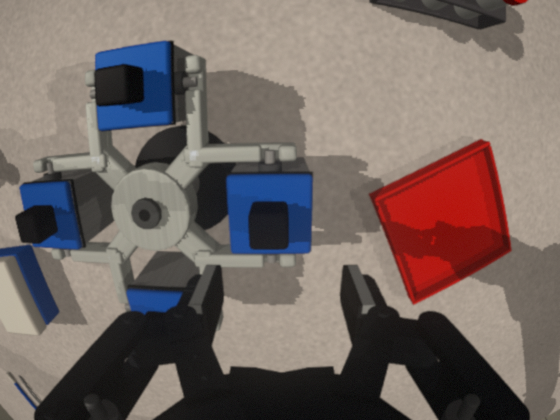

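Request:
play_rows --pt "2 -8 15 0 0 -0.008 80" --pt "0 0 15 0 0 0 80" --pt "0 0 5 0 0 0 80" --pt "0 0 0 0 0 0 80"

```text
clock: 3.2
tcp_pos: [0.5558, -0.1004, 0.1457]
orientation: [3.121, -0.351, -0.004]
contact_force: [0.1, 0.0, 0.2]
grip_width: 0.0585
```

```bash
python3 - <<'E'
from h import *
snap('wrist','w3.png'); f=snap('side','s3.png'); 
delta([*KN['D'],.118],RAD['D'])
a=cv2.resize(f['color'][80:220,230:370],None,fx=4,fy=4,interpolation=2)
b=cv2.imread('pics/w3.png')
cv2.imwrite('pics/m3.png',np.hstack([a[:420],b[:, 100:340]][:1]))
E
```

```text
t 3.30 tcp [ 0.5562 -0.1007  0.1467] F [0.1  0.19 0.41] w 0.0587
toolx [ 0.975 -0.223 -0.001] tooly [-0.223 -0.975  0.001] toolz [-0.002 -0.001 -1.   ]
delta tool mm [-0.6  2.4 28.7] dist 0.029
rot tool [0.001 0.001 0.002] | shift in new frame [-0.7  2.4 28.7]
rot tool [-2.000e-03  1.000e-03 -3.139e+00] | shift in new frame [ 0.7 -2.4 28.7]
```

View pics/m3.png

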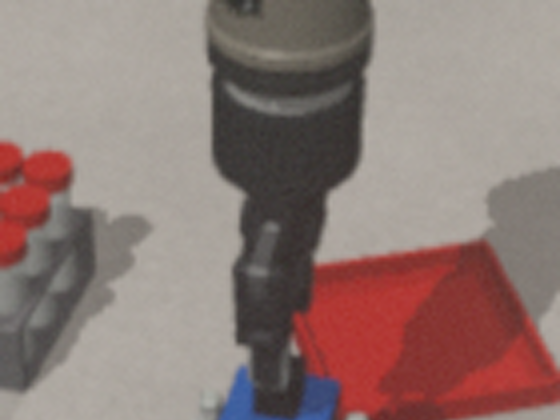

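View pics/w3.png

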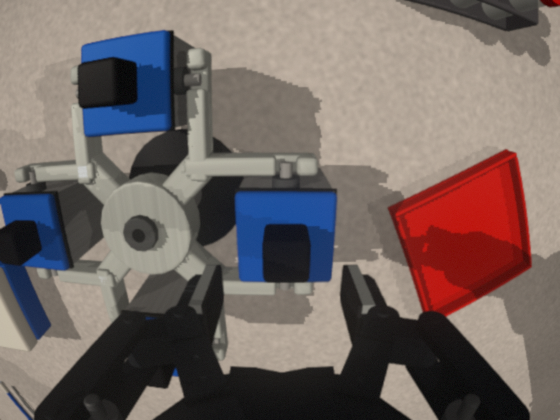

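Request:
play_rows --pt "-1 2 10 0 0 0 80" --pt "0 0 10 0 0 0 80" --pt "0 0 2 0 0 0 80" --pt "0 0 0 0 0 0 80"

```text
clock: 3.7
tcp_pos: [0.5553, -0.1028, 0.1236]
orientation: [3.121, -0.352, 0.0]
contact_force: [0.4, 0.1, -0.4]
grip_width: 0.0584
```

```bash
python3 - <<'E'
from h import *
snap('wrist','w4.png'); f=snap('side','s4.png'); 
delta([*KN['D'],.118],RAD['D'])
a=cv2.resize(f['color'][110:210,240:360],None,fx=6,fy=6,interpolation=2)
cv2.imwrite('pics/m4.png',a)
f=load('w4.png');o=r.get_obs(); M=R.from_rotvec(o['orientation']).as_matrix();C=wcloud(f);L=(C-o['tcp_pos'])@M*1000
s=L.reshape(-1,3);W=C.reshape(-1,3)
m=(f['depth'].ravel()>0)&(abs(s[:,0])<25)&(W[:,2]>.14)&(W[:,2]<.16)
for lo,hi in ((-60,-22),(-20,20),(22,60)):
    q=m&(s[:,1]>lo)&(s[:,1]<hi); print(lo,q.sum(),s[q].mean(0).round(1),s[q].min(0).round(1),s[q].max(0).round(1))
E
```

```text
t 3.80 tcp [ 0.5555 -0.1027  0.1241] F [ 0.73 -1.21 -0.35] w 0.0585
toolx [ 0.975 -0.223  0.001] tooly [-0.223 -0.975  0.001] toolz [ 0.001 -0.001 -1.   ]
delta tool mm [-0.5  0.3  6.1] dist 0.006
rot tool [ 0.001 -0.001  0.002] | shift in new frame [-0.5  0.3  6.1]
rot tool [ 1.000e-03  1.000e-03 -3.139e+00] | shift in new frame [ 0.5 -0.3  6.1]
-60 288 [  3.3 -31.2 -31.8] [-12.4 -41.8 -35.9] [ 10.6 -28.6 -25.2]
-20 2984 [  3.8   0.3 -28.9] [-12.3 -12.9 -32.7] [ 13.7  13.5 -15.9]
22 284 [  3.4  31.8 -31.9] [-12.9  29.2 -35.9] [ 11.   42.4 -24.4]
```

View pics/m4.png

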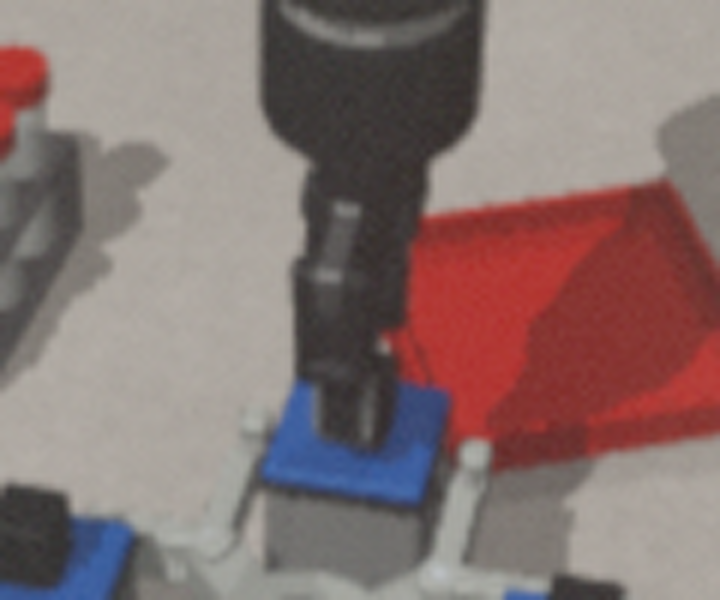

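View pics/w4.png

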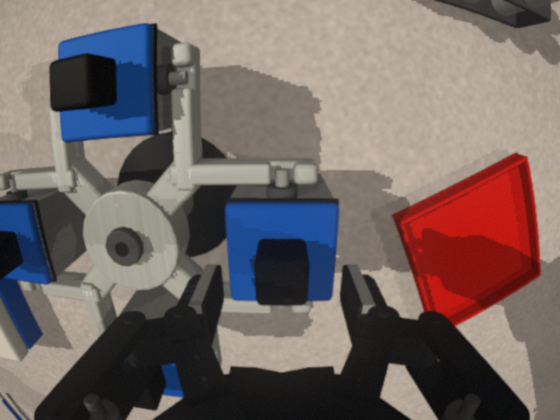

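Centred on D: knob edges at ±13 mm between the fingers, tips about 149 mm high. I'll go down 6 mm and then push inward (tool -y).

Request:
play_rows --pt "0 0 6 0 0 0 80" --pt "0 -8 0 0 0 0 80" --pt "0 -6 0 0 0 0 80" --pt "0 -4 0 0 0 0 80" --pt "0 -4 0 0 0 0 80"

```text
clock: 4.3
tcp_pos: [0.5615, -0.08, 0.1184]
orientation: [3.121, -0.353, 0.004]
contact_force: [0.1, -0.7, 0.3]
grip_width: 0.0588
```

Request:
play_rows --pt "0 -4 0 0 0 0 80" --pt "0 -4 0 0 0 0 80" --pt "0 -4 0 0 0 0 80"

```text
clock: 4.6
tcp_pos: [0.5644, -0.0678, 0.1188]
orientation: [3.12, -0.353, 0.004]
contact_force: [0.1, -1.7, -0.2]
grip_width: 0.0584
```

```bash
python3 - <<'E'
from h import *
snap('wrist','w5.png');delta([*KN['D'],.118],RAD['D'])
E
```

```text
t 4.65 tcp [ 0.5645 -0.0669  0.1187] F [-0.42 -2.02  0.27] w 0.0585
toolx [ 0.975 -0.223  0.003] tooly [-0.223 -0.975  0.001] toolz [ 0.003 -0.002 -1.   ]
delta tool mm [-1.3 37.3  0.8] dist 0.037
rot tool [ 0.001 -0.003  0.002] | shift in new frame [-1.2 37.3  0.7]
rot tool [ 4.000e-03  2.000e-03 -3.139e+00] | shift in new frame [  1.2 -37.3   0.7]
```

View pics/w5.png

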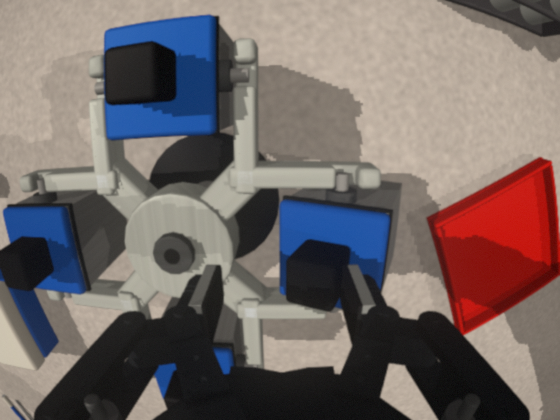

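D is visibly tipped. I'll push a little further and measure the angle from the lid plane.

Request:
play_rows --pt "0 -3 0 0 0 0 80" --pt "0 0 0 0 0 0 80"

```text
clock: 4.85
tcp_pos: [0.5651, -0.0641, 0.1186]
orientation: [3.12, -0.352, 0.004]
contact_force: [0.7, -2.7, 0.9]
grip_width: 0.0586
```

```bash
cat >> h.py <<'E'
def tilt(f,k,wrist=True):
    """lid-plane tilt of bucket k about its trunnions; + = outward"""
    C=wcloud(f) if wrist else cloud(f); im=f['color'].astype(int)
    b,g,rr=im[...,0],im[...,1],im[...,2]
    m=(b>70)&(b>rr*2)&(b>g*1.4)&(f['depth']>0)
    m=cv2.erode(m.astype(np.uint8),np.ones((3,3)))>0
    P=C[m]; q=P[:,:2]-KN[k]; t=np.array([-RAD[k][1],RAD[k][0]])
    x=q@RAD[k]; y=q@t; z=P[:,2]-.105
    s=(np.hypot(x,z)<.045)&(abs(y)<.033)&(z>-.03)
    x,y,z=x[s],y[s],z[s]
    for _ in range(3):
        A=np.c_[x,y,np.ones_like(x)]; co=np.linalg.lstsq(A,z,rcond=None)[0]
        e=abs(A@co-z); ok=e<max(.002,2*np.median(e)); x,y,z=x[ok],y[ok],z[ok]
    return np.rad2deg(np.arctan(-co[0])).round(1),len(x),(np.median(e)*1000).round(2)
E
python3 - <<'E'
from h import *
f=snap('wrist','w6.png');delta([*KN['D'],.118],RAD['D'])
for n in ('w4','w5','w6'):
    print(n,[(k,tilt(load(n+'.png'),k)) for k in 'DA'])
E
```

```text
t 4.90 tcp [ 0.5651 -0.0645  0.1186] F [-0.39 -1.24  0.76] w 0.0587
toolx [ 0.975 -0.223  0.003] tooly [-0.223 -0.975  0.002] toolz [ 0.002 -0.003 -1.   ]
delta tool mm [-1.3 39.7  0.7] dist 0.04
rot tool [ 0.002 -0.003  0.002] | shift in new frame [-1.2 39.7  0.6]
rot tool [ 4.00e-03  3.00e-03 -3.14e+00] | shift in new frame [  1.2 -39.7   0.6]
w4 [('D', (np.float64(-0.1), 6409, np.float64(0.43))), ('A', (np.float64(0.0), 5968, np.float64(0.48)))]
w5 [('D', (np.float64(-25.5), 4704, np.float64(0.47))), ('A', (np.float64(-0.1), 7578, np.float64(0.48)))]
w6 [('D', (np.float64(-30.1), 4394, np.float64(0.5))), ('A', (np.float64(-0.0), 7903, np.float64(0.48)))]
```

30° confirmed from the lid plane. A touch more, then I'll let it back slowly.

Request:
play_rows --pt "0 -2.5 0 0 0 0 80" --pt "0 0 0 0 0 0 80" --pt "0 2 0 0 0 0 80" --pt "0 2 0 0 0 0 80" --pt "0 3 0 0 0 0 80"

```text
clock: 5.4
tcp_pos: [0.5642, -0.0693, 0.1192]
orientation: [3.119, -0.353, 0.004]
contact_force: [-1.1, -0.6, 1.6]
grip_width: 0.0585
```

Request:
play_rows --pt "0 3 0 0 0 0 80" --pt "0 3 0 0 0 0 80" --pt "0 3 0 0 0 0 80" --pt "0 3 0 0 0 0 80" --pt "0 3 0 0 0 0 80"

```text
clock: 5.9
tcp_pos: [0.5605, -0.0849, 0.1188]
orientation: [3.12, -0.353, 0.005]
contact_force: [0.7, 0.6, 0.2]
grip_width: 0.0587
```

Request:
play_rows --pt "0 3 0 0 0 0 80" --pt "0 3 0 0 0 0 80" --pt "0 3 0 0 0 0 80" --pt "0 3 0 0 0 0 80" --pt "0 3 0 0 0 0 80"

```text
clock: 6.4
tcp_pos: [0.5571, -0.1001, 0.1187]
orientation: [3.121, -0.352, 0.005]
contact_force: [-0.7, -0.5, -0.1]
grip_width: 0.0585
```

```bash
python3 - <<'E'
from h import *
f=snap('wrist','w7.png');delta([*KN['D'],.118],RAD['D'])
print([(k,tilt(f,k)) for k in 'DA'])
E
```

```text
t 6.45 tcp [ 0.5569 -0.1008  0.1187] F [-0.23 -0.45 -0.36] w 0.0591
toolx [ 0.975 -0.224  0.003] tooly [-0.224 -0.975  0.001] toolz [ 0.003 -0.001 -1.   ]
delta tool mm [-1.4  2.5  0.7] dist 0.003
rot tool [ 0.001 -0.003  0.001] | shift in new frame [-1.4  2.5  0.7]
rot tool [ 5.00e-03  1.00e-03 -3.14e+00] | shift in new frame [ 1.4 -2.5  0.7]
[('D', (np.float64(-1.2), 6694, np.float64(0.42))), ('A', (np.float64(-0.1), 6300, np.float64(0.5)))]
```

D returns to about -1°, so it looks sound. I'll recheck on the way to B.

Request:
play_rows --pt "0 0 -20 0 0 0 80" --pt "0 0 -25 0 0 0 80" --pt "0 -30 0 0 0 0 80" --pt "0 -40 0 0 0 0 80" --pt "0 -40 0 0 0 0 80"

```text
clock: 6.95
tcp_pos: [0.5813, 0.0, 0.1652]
orientation: [3.114, -0.376, 0.004]
contact_force: [-0.4, 0.4, 0.3]
grip_width: 0.0586
```

Request:
play_rows --pt "0 -40 0 0 0 0 80" --pt "0 -25 0 0 0 0 80" --pt "0 -10 0 0 0 0 80" --pt "0 0 0 0 0 0 80"

```text
clock: 7.35
tcp_pos: [0.6001, 0.0828, 0.1654]
orientation: [3.12, -0.363, 0.006]
contact_force: [-0.6, -0.5, -0.3]
grip_width: 0.0588
```

```bash
python3 - <<'E'
from h import *
f=snap('wrist','w8.png');delta([*KN['B'],.118],RAD['B'])
g=snap('top','t8.png')
print([(k,tilt(f,k)) for k in 'ABCD'],[(k,tilt(g,k,False)) for k in 'ABCD'])
E
```

```text
t 7.40 tcp [0.5999 0.0815 0.1653] F [ 0.58  0.66 -0.17] w 0.0586
toolx [ 0.973 -0.231  0.004] tooly [-0.231 -0.973  0.001] toolz [ 0.003 -0.002 -1.   ]
delta tool mm [ -2.5 -10.2  47.3] dist 0.048
rot tool [-6.000e-03 -2.000e-03  3.136e+00] | shift in new frame [ 2.2 10.1 47.3]
rot tool [ 0.001 -0.004 -0.006] | shift in new frame [ -2.2 -10.1  47.3]
[('A', (np.float64(-0.1), 4445, np.float64(0.47))), ('B', (np.float64(0.0), 4457, np.float64(0.43))), ('C', (np.float64(-8.8), 229, np.float64(0.53))), ('D', (np.float64(-1.7), 2166, np.float64(0.45)))] [('A', (np.float64(0.0), 181, np.float64(0.83))), ('B', (np.float64(-0.0), 0, np.float64(nan))), ('C', (np.float64(-7.4), 13, np.float64(0.54))), ('D', (np.float64(-0.8), 215, np.float64(0.82)))]
  return _methods._mean(a, axis=axis, dtype=dtype,
  ret = ret.dtype.type(ret / rcount)
```

View pics/w8.png

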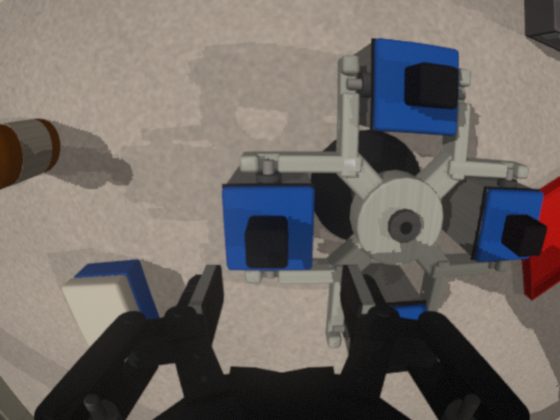

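D hangs at about -1.7°, so it's sound (the C reading is mostly hidden, so ignore it). Now B: the knob at (267,240) is 10 mm to the left of centre.

Request:
play_rows --pt "-2.5 -9 0 0 0 -0.006 80" --pt "0 -1 10 0 0 0 80" --pt "0 0 15 0 0 0 80" --pt "0 0 12 0 0 0 80" --pt "0 0 2 0 0 0 80"

```text
clock: 7.95
tcp_pos: [0.5992, 0.084, 0.1225]
orientation: [3.114, -0.37, 0.004]
contact_force: [-0.6, -0.9, 0.7]
grip_width: 0.0586
```

```bash
python3 - <<'E'
from h import *
f=snap('wrist','w9.png');delta([*KN['B'],.118],RAD['B'])
print([(k,tilt(f,k)) for k in 'BA'])
o=r.get_obs(); M=R.from_rotvec(o['orientation']).as_matrix();C=wcloud(f);L=(C-o['tcp_pos'])@M*1000
s=L.reshape(-1,3);W=C.reshape(-1,3)
m=(f['depth'].ravel()>0)&(abs(s[:,0])<25)&(W[:,2]>.14)&(W[:,2]<.16)
for lo,hi in ((-60,-22),(-20,20),(22,60)):
    q=m&(s[:,1]>lo)&(s[:,1]<hi); print(lo,q.sum(),s[q].min(0).round(1),s[q].max(0).round(1))
E
```

```text
t 8.00 tcp [0.5992 0.084  0.1227] F [ 0.   -0.41 -0.48] w 0.0586
toolx [ 0.972 -0.235  0.003] tooly [-0.235 -0.972  0.005] toolz [ 0.002 -0.006 -1.   ]
delta tool mm [-1.1 -7.9  4.7] dist 0.009
rot tool [-0.005 -0.008  3.132] | shift in new frame [1.  7.9 4.7]
rot tool [ 0.005 -0.003 -0.01 ] | shift in new frame [-1.  -7.9  4.7]
[('B', (np.float64(-0.0), 6289, np.float64(0.42))), ('A', (np.float64(-0.0), 6274, np.float64(0.49)))]
-60 349 [-12.4 -43.  -37.4] [ 11.  -28.6 -25.1]
-20 2950 [-12.7 -20.  -33.9] [ 13.3   5.  -17.3]
22 325 [-12.2  29.2 -37.1] [ 11.   42.4 -25.7]
```

Request:
play_rows --pt "-1 4 5 0 0 -0.01 80" --pt "0 4 0 0 0 0 80" --pt "0 4 0 0 0 0 80" --pt "0 4 0 0 0 0 80" --pt "0 4 0 0 0 0 80"

```text
clock: 8.5
tcp_pos: [0.5938, 0.0641, 0.1181]
orientation: [3.117, -0.353, 0.006]
contact_force: [-1.5, 1.8, 0.4]
grip_width: 0.0586
```

Request:
play_rows --pt "0 4 0 0 0 0 80" --pt "0 3 0 0 0 0 80" --pt "0 2 0 0 0 0 80" --pt "0 0 0 0 0 0 80"

```text
clock: 8.9
tcp_pos: [0.5921, 0.0544, 0.1189]
orientation: [3.118, -0.354, 0.008]
contact_force: [0.4, 1.0, -0.1]
grip_width: 0.0586
```

```bash
python3 - <<'E'
from h import *
f=snap('wrist','w10.png');delta([*KN['B'],.118],RAD['B'])
print([(k,tilt(f,k)) for k in 'BA'])
E
```

```text
t 8.95 tcp [0.5921 0.0547 0.1189] F [-0.91  0.87  0.37] w 0.0586
toolx [ 0.975 -0.224  0.006] tooly [-0.224 -0.975  0.003] toolz [ 0.005 -0.004 -1.   ]
delta tool mm [ -0.6 -38.1   0.8] dist 0.038
rot tool [ 0.009  0.004 -3.14 ] | shift in new frame [ 0.7 38.1  0.9]
rot tool [ 0.003 -0.006  0.001] | shift in new frame [ -0.7 -38.1   0.9]
[('B', (np.float64(-28.1), 4617, np.float64(0.5))), ('A', (np.float64(-0.0), 7651, np.float64(0.48)))]
```

Request:
play_rows --pt "0 3 0 0 0 0 80" --pt "0 1 0 0 0 0 80" --pt "0 0 0 0 0 0 80" --pt "0 -2 0 0 0 0 80" --pt "0 -3 0 0 0 0 80"

```text
clock: 9.45
tcp_pos: [0.5926, 0.0558, 0.1192]
orientation: [3.119, -0.353, 0.009]
contact_force: [0.5, 0.8, 2.2]
grip_width: 0.0584
```

Request:
play_rows --pt "0 -3 0 0 0 0 80" --pt "0 -3 0 0 0 0 80" --pt "0 -3 0 0 0 0 80" --pt "0 -3 0 0 0 0 80" --pt "0 -3 0 0 0 0 80"

```text
clock: 9.95
tcp_pos: [0.5962, 0.0712, 0.1189]
orientation: [3.118, -0.353, 0.009]
contact_force: [0.6, -0.2, -0.4]
grip_width: 0.0584
```

Request:
play_rows --pt "0 -3 0 0 0 0 80" --pt "0 -3 0 0 0 0 80" --pt "0 -3 0 0 0 0 80" --pt "0 -3 0 0 0 0 80" --pt "0 -3 0 0 0 0 80"

```text
clock: 10.45
tcp_pos: [0.5997, 0.0867, 0.1185]
orientation: [3.117, -0.353, 0.008]
contact_force: [-0.1, -0.1, -0.5]
grip_width: 0.0587
```

Request:
play_rows --pt "0 -3 0 0 0 0 80" --pt "0 -1 0 0 0 0 80" --pt "0 0 0 0 0 0 80" --pt "0 0 0 0 0 0 80"

```text
clock: 10.85
tcp_pos: [0.6007, 0.0916, 0.1185]
orientation: [3.117, -0.352, 0.008]
contact_force: [-0.1, 0.1, 0.4]
grip_width: 0.0589
```

```bash
python3 - <<'E'
from h import *
f=snap('wrist','w11.png');delta([*KN['B'],.118],RAD['B'])
print([(k,tilt(f,k)) for k in 'BA'])
E
```

```text
t 10.90 tcp [0.6007 0.0916 0.1185] F [-0.59 -0.58  0.16] w 0.0584
toolx [ 0.975 -0.223  0.006] tooly [-0.223 -0.975  0.004] toolz [ 0.005 -0.005 -1.   ]
delta tool mm [-0.8 -0.2  0.5] dist 0.001
rot tool [ 0.009  0.006 -3.14 ] | shift in new frame [0.8 0.2 0.5]
rot tool [ 0.004 -0.006  0.002] | shift in new frame [-0.8 -0.2  0.5]
[('B', (np.float64(-10.4), 6329, np.float64(0.43))), ('A', (np.float64(-0.0), 6176, np.float64(0.5)))]
```

View pics/w11.png

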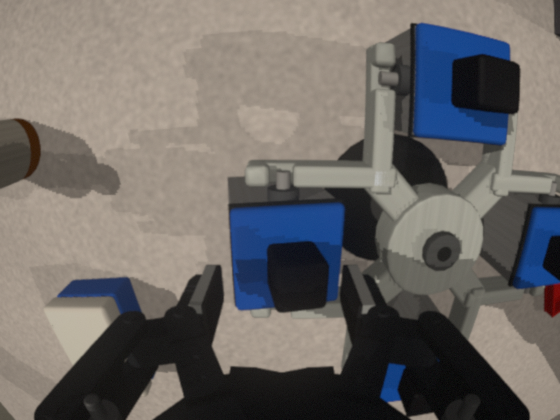

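B is cocked about 10° inward. I'll let it settle for 1 s and measure again.

Request:
play_rows --pt "0 0 0 0 0 0 80" --pt "0 0 0 0 0 0 80" --pt "0 0 0 0 0 0 80" --pt "0 0 0 0 0 0 80" --pt "0 0 0 0 0 0 80"

```text
clock: 11.4
tcp_pos: [0.6007, 0.0909, 0.1185]
orientation: [3.117, -0.353, 0.008]
contact_force: [0.8, 0.2, 0.1]
grip_width: 0.0586
```

Request:
play_rows --pt "0 0 0 0 0 0 80" --pt "0 0 0 0 0 0 80" --pt "0 0 0 0 0 0 80" --pt "0 0 0 0 0 0 80" --pt "0 0 0 0 0 0 80"

```text
clock: 11.9
tcp_pos: [0.6007, 0.0909, 0.1185]
orientation: [3.117, -0.353, 0.008]
contact_force: [-0.2, 1.7, -0.3]
grip_width: 0.0584
```

```bash
python3 - <<'E'
from h import *
f=snap('wrist','w12.png');delta([*KN['B'],.118],RAD['B'])
print([(k,tilt(f,k)) for k in 'BAD'])
o=r.get_obs(); M=R.from_rotvec(o['orientation']).as_matrix();C=wcloud(f);L=(C-o['tcp_pos'])@M*1000
s=L.reshape(-1,3);W=C.reshape(-1,3)
m=(f['depth'].ravel()>0)&(abs(s[:,0])<25)&(W[:,2]>.14)&(W[:,2]<.16)
for lo,hi in ((-60,-26),(-20,25),(27,60)):
    q=m&(s[:,1]>lo)&(s[:,1]<hi); print(lo,q.sum(),s[q].min(0).round(1),s[q].max(0).round(1))
E
```

```text
t 11.95 tcp [0.6007 0.0909 0.1185] F [-0.63 -0.66  0.  ] w 0.0585
toolx [ 0.975 -0.224  0.006] tooly [-0.224 -0.975  0.004] toolz [ 0.004 -0.005 -1.   ]
delta tool mm [-0.9 -0.9  0.5] dist 0.001
rot tool [ 0.009  0.007 -3.14 ] | shift in new frame [0.9 0.9 0.5]
rot tool [ 0.004 -0.006  0.001] | shift in new frame [-0.9 -0.9  0.5]
[('B', (np.float64(-10.3), 6389, np.float64(0.43))), ('A', (np.float64(-0.1), 6109, np.float64(0.49))), ('D', (np.float64(-2.4), 1819, np.float64(0.47)))]
-60 534 [-12.7 -43.  -41.6] [ 11.1 -28.6 -25. ]
-20 3233 [-13.   -6.5 -38.7] [ 13.9  21.7 -21.3]
27 528 [-12.   29.  -41.3] [ 11.2  43.  -25.1]
```

B settles at about 10° crooked while A and D are near plumb, so B has the loose carrier. I'll grip it along the radial axis, which also straightens it.

Request:
play_rows --pt "-1 -1 4 0 -0.005 0 80" --pt "0 0 2 0 0 0 80" --pt "0 0 0 0 0 0 100" --pt "0 0 0 0 0 0 120" --pt "0 0 0 0 0 0 140" --force 60

```text
clock: 12.45
tcp_pos: [0.5998, 0.092, 0.1117]
orientation: [3.117, -0.353, -0.001]
contact_force: [0.2, 0.5, -0.5]
grip_width: 0.0384
```

Request:
play_rows --pt "0 0 0 0 0 0 160" --pt "0 0 0 0 0 0 180" --pt "0 0 0 0 0 0 220" --pt "0 0 0 0 0 0 255" --pt "0 0 0 0 0 0 255" --force 60

```text
clock: 12.95
tcp_pos: [0.5998, 0.0915, 0.112]
orientation: [3.116, -0.354, -0.001]
contact_force: [0.1, -0.4, 0.1]
grip_width: 0.0249
```

```bash
python3 - <<'E'
from h import *
f=snap('wrist','w13.png');delta([*KN['B'],.112],RAD['B'])
print([(k,tilt(f,k)) for k in 'BA'])
E
```

```text
t 13.00 tcp [0.5998 0.0915 0.112 ] F [-0.15 -0.49  0.51] w 0.0248
toolx [ 0.975 -0.224 -0.   ] tooly [-0.224 -0.975  0.005] toolz [-0.001 -0.005 -1.   ]
delta tool mm [ 0.1 -0.5 -0. ] dist 0.001
rot tool [-0.     0.008 -3.141] | shift in new frame [-0.1  0.5 -0. ]
rot tool [0.005 0.    0.001] | shift in new frame [ 0.1 -0.5 -0. ]
[('B', (np.float64(-0.1), 5259, np.float64(0.43))), ('A', (np.float64(-0.1), 6537, np.float64(0.48)))]
```

View pics/w13.png

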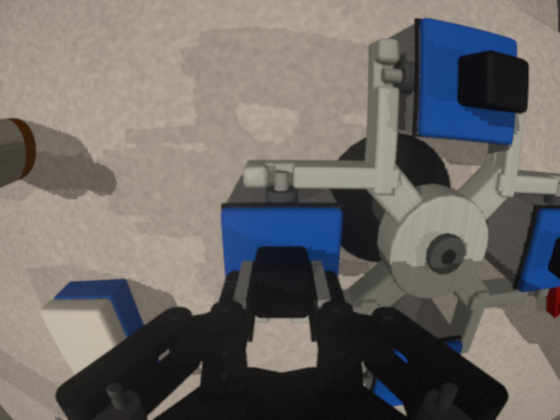

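The knob is gripped at 24.8 mm and the bucket is plumb. Lifting straight up.

Request:
play_rows --pt "0 0 -4 0 0 0 255" --pt "0 0 -5 0 0 0 255" --pt "0 0 -6 0 0 0 255" --pt "0 0 -8 0 0 0 255" --pt "0 0 -10 0 0 0 255"

```text
clock: 13.5
tcp_pos: [0.5964, 0.0911, 0.143]
orientation: [3.114, -0.353, -0.014]
contact_force: [-0.8, -0.5, -5.7]
grip_width: 0.0242
```

```bash
python3 - <<'E'
from h import *
f=snap('wrist','w14.png');delta([*KN['B'],.255],RAD['B'])
E
```

```text
t 13.55 tcp [0.5976 0.0914 0.1452] F [ 1.95 -0.28 -4.26] w 0.0249
toolx [ 0.975 -0.224 -0.005] tooly [-0.224 -0.975  0.007] toolz [-0.007 -0.006 -1.   ]
delta tool mm [   1.6   -0.3 -109.9] dist 0.11
rot tool [-0.008  0.011 -3.141] | shift in new frame [  -2.2    1.1 -109.8]
rot tool [0.007 0.005 0.001] | shift in new frame [   2.2   -1.1 -109.8]
```

View pics/w14.png

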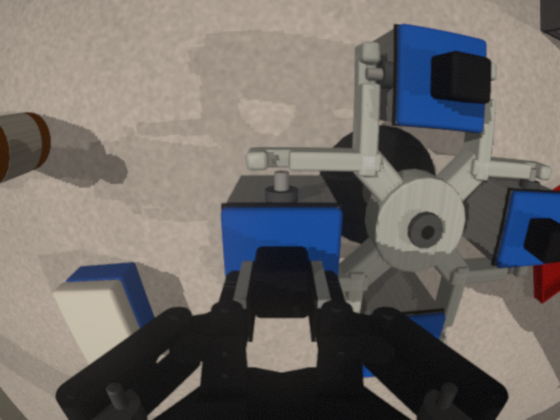

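B is out of its slots and secure. I'll continue up.

Request:
play_rows --pt "1 0 -20 0.003 0.003 0 255" --pt "0 0 -25 0 0 0 255" --pt "0 0 -30 0 0 0 255" --pt "0 0 -25 0 0 0 255" --pt "0 0 -15 0 0 0 255"

```text
clock: 14.05
tcp_pos: [0.5965, 0.0917, 0.264]
orientation: [3.117, -0.352, -0.011]
contact_force: [0.1, 0.8, -5.1]
grip_width: 0.0248
```

```bash
python3 - <<'E'
from h import *
b=np.deg2rad(12.98); u=np.array([np.cos(b),np.sin(b)]); v=np.array([-u[1],u[0]])
delta([.4535,-.298,.26],v)
E
```

```text
t 14.05 tcp [0.5965 0.0917 0.264 ] F [ 0.15  0.83 -5.07] w 0.0248
toolx [ 0.975 -0.223 -0.007] tooly [-0.223 -0.975  0.005] toolz [-0.008 -0.004 -1.   ]
delta tool mm [-52.4 411.8   6.7] dist 0.415
rot tool [ 0.011 -0.005  2.69 ] | shift in new frame [ 226.9 -347.6    4. ]
rot tool [ 0.004  0.008 -0.452] | shift in new frame [-226.9  347.6    4. ]
```

Request:
play_rows --pt "-2 15 0 0 0.005 0 255" --pt "-4 30 0 0 0 0 255" --pt "-5 38 0 0 0 0 255" --pt "-5 38 0 0 0 0 255" --pt "-5 38 0 0 0 0 255"

```text
clock: 14.55
tcp_pos: [0.538, -0.0588, 0.2647]
orientation: [3.123, -0.335, 0.002]
contact_force: [0.6, -0.1, -6.1]
grip_width: 0.025
```

Request:
play_rows --pt "-5 38 0 0 0 0 255" --pt "-5 38 0 0 0 0 255" --pt "-5 38 0 0 0 0 255" --pt "-5 38 0 0 0 0 255" --pt "-5 30 0 0 0 0 255"

```text
clock: 15.05
tcp_pos: [0.4617, -0.2435, 0.2606]
orientation: [3.119, -0.344, -0.01]
contact_force: [0.1, -0.1, -6.8]
grip_width: 0.025
```

Request:
play_rows --pt "-3 20 0 0 0 0 255" --pt "-1 10 0 0 0 0 255" --pt "0 0 0 0 0 0 255"

```text
clock: 15.35
tcp_pos: [0.4428, -0.2794, 0.2583]
orientation: [3.116, -0.362, -0.018]
contact_force: [0.2, -0.3, -5.5]
grip_width: 0.0247
```

```bash
python3 - <<'E'
from h import *
delta([.4535,-.298,.26],RAD['B'])
f=snap('side','s15.png');f=snap('top','t15.png')
print([(k,tilt(f,k,False)) for k in 'ACD'])
E
```

```text
t 15.35 tcp [ 0.4428 -0.2794  0.2583] F [ 0.23 -0.33 -5.47] w 0.0247
toolx [ 0.973 -0.23  -0.011] tooly [-0.23  -0.973  0.006] toolz [-0.012 -0.004 -1.   ]
delta tool mm [14.7 15.6 -1.7] dist 0.021
rot tool [ 0.017 -0.01   3.137] | shift in new frame [-14.6 -15.7  -1.7]
rot tool [ 0.006  0.011 -0.005] | shift in new frame [14.6 15.7 -1.7]
[('A', (np.float64(0.9), 181, np.float64(0.82))), ('C', (np.float64(-0.1), 228, np.float64(0.84))), ('D', (np.float64(-1.0), 223, np.float64(1.09)))]
```

View pics/s15.png

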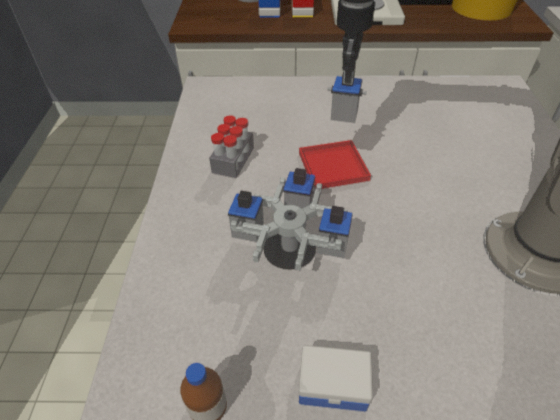

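The side view shows B upright at (347,98), above and behind the tray, with the other three hanging in place. Centre, then lower.

Request:
play_rows --pt "12 12 10 0.005 0.01 0 255" --pt "3 3 20 0 0 0 255" --pt "0 0 25 0 0 0 255" --pt "0 0 25 0 0 0 255" --pt "0 0 20 0 0 0 255"

```text
clock: 15.95
tcp_pos: [0.4649, -0.2912, 0.157]
orientation: [-3.123, 0.337, -0.018]
contact_force: [0.6, -0.1, -6.2]
grip_width: 0.025
```

```bash
python3 - <<'E'
from h import *
delta([.4535,-.298,.078],RAD['B'])
E
```

```text
t 15.95 tcp [ 0.4649 -0.2912  0.157 ] F [ 0.57 -0.07 -6.25] w 0.025
toolx [ 0.977 -0.214  0.011] tooly [-0.214 -0.977 -0.001] toolz [ 0.011 -0.001 -1.   ]
delta tool mm [-10.5   9.2  78.9] dist 0.08
rot tool [ 1.70e-02 -2.00e-03 -3.13e+00] | shift in new frame [ 9.6 -9.2 79. ]
rot tool [-0.002 -0.011  0.012] | shift in new frame [-9.6  9.2 79. ]
```

Request:
play_rows --pt "-9 7 15 0 -0.01 0 255" --pt "-1 1 20 0 0 0 255" --pt "0 0 15 0 0 0 255" --pt "0 0 6 0 0 0 255" --pt "0 0 2 0 0 0 255"

```text
clock: 16.45
tcp_pos: [0.4533, -0.2943, 0.0922]
orientation: [-3.12, 0.325, 0.007]
contact_force: [-0.2, -0.2, -4.6]
grip_width: 0.0248
```

```bash
python3 - <<'E'
from h import *
delta([.4535,-.298,.078],RAD['B'])
f=snap('side','s16.png');cv2.imwrite('pics/s16c.png',cv2.resize(f['color'][60:230,250:420],None,fx=3,fy=3,interpolation=2))
E
```

```text
t 16.45 tcp [ 0.4533 -0.2943  0.0922] F [-0.16 -0.25 -4.64] w 0.0248
toolx [ 0.979 -0.206 -0.005] tooly [-0.206 -0.979 -0.004] toolz [-0.004  0.005 -1.   ]
delta tool mm [ 1.1  3.6 14.2] dist 0.015
rot tool [-0.007 -0.006 -3.122] | shift in new frame [-1.1 -3.6 14.2]
rot tool [-0.004  0.005  0.019] | shift in new frame [ 1.1  3.6 14.2]
```

View pics/s16c.png

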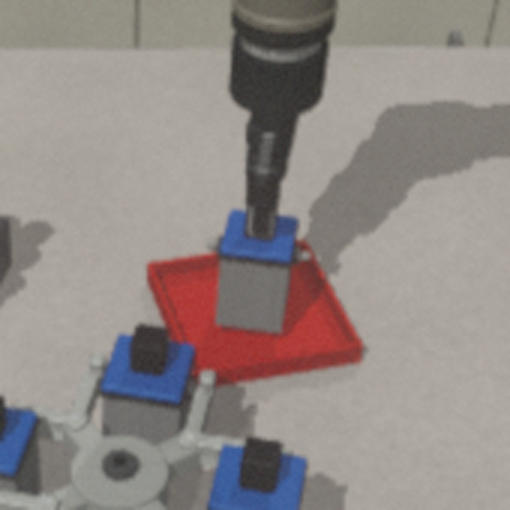

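B is over the middle of the tray, about 14 mm up. I'll lower it gently.

Request:
play_rows --pt "0 2 3 0 0 0 255" --pt "0 0 3 0 0 0 255" --pt "0 0 3 0 0 0 255" --pt "0 0 2 0 0 0 255" --pt "0 0 1 0 0 0 255"

```text
clock: 17.0
tcp_pos: [0.455, -0.2975, 0.0821]
orientation: [-3.122, 0.325, -0.002]
contact_force: [0.4, 0.6, -6.0]
grip_width: 0.0247
```

Request:
play_rows --pt "0 0 1 0 0 0 255" --pt "0 0 1 0 0 0 255"

```text
clock: 17.2
tcp_pos: [0.4552, -0.2976, 0.0801]
orientation: [-3.122, 0.325, -0.002]
contact_force: [-0.2, -0.7, -5.9]
grip_width: 0.0245
```

Request:
play_rows --pt "0 0 1 0 0 0 255" --pt "0 0 1 0 0 0 255" --pt "0 0 0 0 0 0 255"

```text
clock: 17.5
tcp_pos: [0.4556, -0.2976, 0.0784]
orientation: [-3.123, 0.324, -0.003]
contact_force: [-0.7, 0.0, -5.6]
grip_width: 0.0247
```

```bash
python3 - <<'E'
from h import *
delta([.4535,-.298,.078],RAD['B'])
E
```

```text
t 17.50 tcp [ 0.4556 -0.2976  0.0784] F [-0.69  0.01 -5.64] w 0.0247
toolx [ 0.979 -0.206  0.002] tooly [-0.206 -0.979 -0.002] toolz [ 0.002  0.002 -1.   ]
delta tool mm [-1.9  0.9  0.4] dist 0.002
rot tool [ 3.000e-03 -4.000e-03 -3.122e+00] | shift in new frame [ 1.9 -0.9  0.4]
rot tool [-0.002 -0.002  0.02 ] | shift in new frame [-1.9  0.9  0.4]
```

Request:
play_rows --pt "0 0 1 0 0 0 255" --pt "0 0 1 0 0 0 255" --pt "0 0 0 0 0 0 255"

```text
clock: 17.8
tcp_pos: [0.456, -0.2977, 0.0786]
orientation: [-3.123, 0.325, -0.005]
contact_force: [-0.2, -0.0, -6.3]
grip_width: 0.0247
```

```bash
python3 - <<'E'
from h import *
delta([.4535,-.298,.076],RAD['B'])
E
```

```text
t 17.80 tcp [ 0.456  -0.2977  0.0786] F [-0.25 -0.02 -6.29] w 0.0247
toolx [ 0.979 -0.206  0.003] tooly [-0.206 -0.979 -0.002] toolz [ 0.003  0.002 -1.   ]
delta tool mm [-2.4  0.9  2.6] dist 0.004
rot tool [ 0.004 -0.004 -3.122] | shift in new frame [ 2.4 -0.9  2.6]
rot tool [-0.002 -0.003  0.02 ] | shift in new frame [-2.4  0.9  2.6]
```

Request:
play_rows --pt "0 0 2 0 0 0 255" --pt "0 0 2 0 0 0 255" --pt "0 0 2 0 0 0 255"

```text
clock: 18.1
tcp_pos: [0.4569, -0.2977, 0.0783]
orientation: [-3.122, 0.325, -0.006]
contact_force: [-8.1, 4.6, 21.0]
grip_width: 0.0249
```

```bash
python3 - <<'E'
from h import *
delta([.4535,-.298,.076],RAD['B'])
f=snap('wrist','w17.png')
f=snap('side','s17.png');cv2.imwrite('pics/s17c.png',cv2.resize(f['color'][90:210,270:400],None,fx=4,fy=4,interpolation=2))
E
```

```text
t 18.10 tcp [ 0.4569 -0.2977  0.0783] F [-8.1   4.62 20.96] w 0.0249
toolx [ 0.979 -0.206  0.004] tooly [-0.206 -0.979 -0.003] toolz [ 0.004  0.002 -1.   ]
delta tool mm [-3.2  1.   2.2] dist 0.004
rot tool [ 0.006 -0.005 -3.122] | shift in new frame [ 3.2 -1.1  2.3]
rot tool [-0.003 -0.004  0.019] | shift in new frame [-3.2  1.1  2.3]
```

View pics/s17c.png

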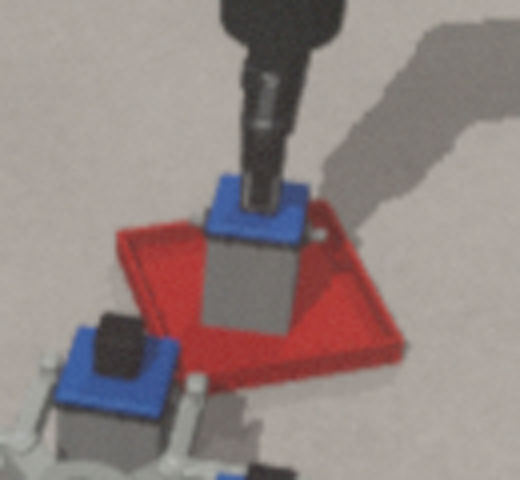

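B is standing on the tray floor (the force reversed to +21 N). I'll relieve the load and open the fingers gently.

Request:
play_rows --pt "0 0 -1 0 0 0 255" --pt "0 0 0 0 0 0 200" --pt "0 0 0 0 0 0 150" --pt "0 0 0 0 0 0 120" --pt "0 0 0 0 0 0 80"

```text
clock: 18.7
tcp_pos: [0.4588, -0.2988, 0.0802]
orientation: [-3.124, 0.325, -0.013]
contact_force: [-0.6, 0.0, 0.2]
grip_width: 0.0576
```

Request:
play_rows --pt "0 0 0 0 0 0 60" --pt "0 0 0 0 0 0 60" --pt "0 0 -10 0 0 0 60" --pt "0 0 -15 0 0 0 60" --pt "0 0 -20 0 0 0 60"

```text
clock: 19.2
tcp_pos: [0.4573, -0.2981, 0.1254]
orientation: [-3.123, 0.325, -0.007]
contact_force: [0.2, -0.1, -1.4]
grip_width: 0.0652
```

Request:
play_rows --pt "0 0 -25 0 0 0 60" --pt "0 0 -30 0 0 0 60" --pt "0 0 -30 0 0 0 60" --pt "0 40 -20 0 0 0 60" --pt "0 40 -10 0 0 0 60"

```text
clock: 19.7
tcp_pos: [0.4433, -0.3726, 0.2503]
orientation: [-3.123, 0.307, -0.015]
contact_force: [0.3, -0.8, -0.5]
grip_width: 0.0655
```

Request:
play_rows --pt "0 40 0 0 0 0 60" --pt "0 40 0 0 0 0 60" --pt "0 20 0 0 0 0 60" --pt "0 0 0 0 0 0 60" --pt "0 0 0 0 0 0 60"

```text
clock: 20.2
tcp_pos: [0.421, -0.4804, 0.2576]
orientation: [3.121, -0.317, 0.026]
contact_force: [0.2, 0.4, 0.3]
grip_width: 0.0652
```

```bash
python3 - <<'E'
from h import *
delta([.4535,-.298,.2],RAD['B'])
f=snap('top','t20.png');snap('wrist','w20.png');snap('side','s20.png')
print([(k,tilt(f,k,False)) for k in 'ACD'],[(k,tilt(load('side'+'0.png') if 0 else load('s20.png'),k,False)) for k in 'ACD'])
C=cloud(f);im=f['color'].astype(int);b,g,rr=[im[...,i] for i in range(3)]
m=(b>70)&(b>rr*2)&(b>g*1.4)&(f['depth']>0); P=C[m]; P=P[(np.hypot(P[:,0]-.4535,P[:,1]+.298)<.08)]
print('lid B',len(P),P.mean(0),(P.max(0)+P.min(0))/2,P[:,2].std()); co=np.linalg.lstsq(np.c_[P[:,:2],np.ones(len(P))],P[:,2],rcond=None)[0]; print('tilt deg',np.rad2deg(np.hypot(*co[:2])))
b=np.deg2rad(13); d=(P.max(0)+P.min(0))[:2]/2-[.4533,-.2982]; print('in tray mm',1000*d@[np.cos(b),np.sin(b)],1000*d@[-np.sin(b),np.cos(b)])
E
```

```text
t 20.20 tcp [ 0.421  -0.4804  0.2576] F [0.21 0.41 0.33] w 0.0652
toolx [ 0.979 -0.201  0.017] tooly [-0.201 -0.98   0.003] toolz [ 0.016 -0.006 -1.   ]
delta tool mm [  -5.8 -185.4   57. ] dist 0.194
rot tool [ 0.027  0.004 -3.117] | shift in new frame [  9.3 185.1  57.6]
rot tool [ 0.002 -0.017  0.024] | shift in new frame [  -9.3 -185.1   57.6]
[('A', (np.float64(0.4), 197, np.float64(0.81))), ('C', (np.float64(-0.7), 231, np.float64(1.01))), ('D', (np.float64(-1.2), 186, np.float64(0.82)))] [('A', (np.float64(0.4), 171, np.float64(0.64))), ('C', (np.float64(-0.4), 226, np.float64(0.77))), ('D', (np.float64(-0.2), 148, np.float64(0.73)))]
lid B 450 [ 0.45775656 -0.29244722  0.09017166] [ 0.45813643 -0.29586269  0.09283383] 0.002070809683462177
tilt deg 0.12413582673456697
in tray mm 5.238254914163079 1.189449361051078
```

View pics/s20.png

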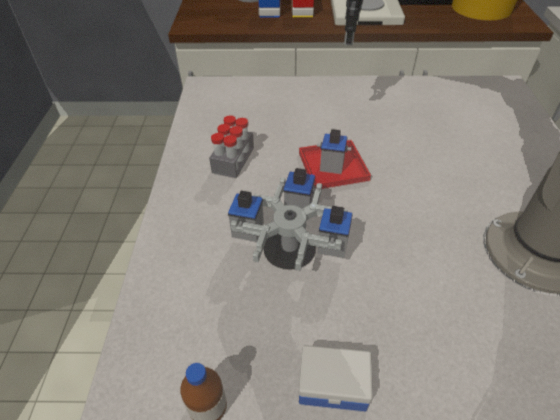

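View pics/t20.png

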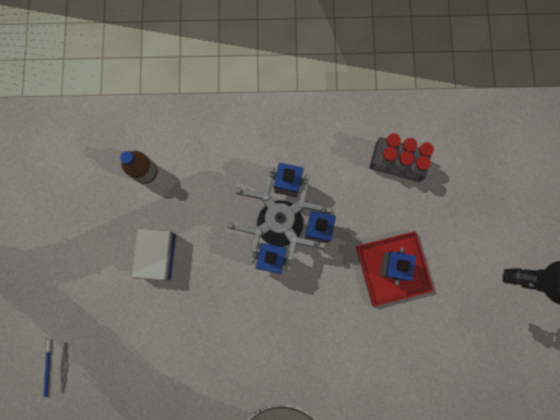

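B stands upright in the tray at (400,266) in the top view, with its lid at the expected height and 0.1° tilt. The other three hang in place, and the bystanders and arm are clear.

```bash
python3 - <<'E'
from h import *
print(r.hand_in())
E
```

```text
the job is handed in; nothing more can be done
None
```

I found the bucket with the loose carrier, set it in the red reject tray, and handed the job in at about 20 s on the clock; `hand_in` gave no verdict.

- **Checks:** I tipped two buckets and stopped once one proved loose. The one on the robot's right went to just over 30° and came back to within about 1–2° of plumb, so it is sound. The one on the left (robot's +y side) was measured at 28° and then pushed about 3 mm further. After settling for 1 s it stayed about 10° crooked (expected about 8°), and the push got lighter.
- **Not tipped:** The near and far buckets were left alone, because only one bucket can be loose.
- **Move:** I gripped the loose bucket's knob across the radial direction, which brought it back plumb. I lifted it straight out, lowered it into the tray until contact (about 21 N measured at the wrist), released it and backed the arm off.
- **Last checks:** The bucket stands about 5 mm from the tray's middle, tilted about 0.1°. The other three hang within about 1° of plumb, the other things on the bench appear unmoved, and the arm touches nothing.
- **Disagreements:**
  - The cameras put the open fingertips about 25–32 mm behind the reported TCP, not 13 mm, so I used the camera value.
  - One oblique wrist view read the right-hand bucket at -2.4°, just outside the 2° limit; later top and side views gave -1.2° and -0.2°.

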